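# Roll-test three shafts on the surface plate

## Task

Find the bent one of the three steel shafts on the grey surface plate: take the flat hand block by its upright grip and, one shaft after another from the robot's left to its right, press its underside gently (about 5 N, and never 20 N) on the middle of the shaft and roll it along the plate, away from the robot, through at least half a turn, giving way if it lifts the block. Then set the block down flat on the bench, put the shaft that wobbled and lifted into the white tray, leave the two true ones lying on the plate, and do not disturb the gauge block, jar or cup.

Things in the scene. Friction and masses are not known exactly. Their poses are not given: they have to be found in the camera images.
- shaft_1: one of three like steel shafts with round ends, 18 mm diameter, 96 mm long, 0.18 kg, lying crosswise on the plate. One of the three is bent: its middle is bowed 3 mm sideways (level, towards the robot) at the start. Origin within 2 mm of its axis' middle, 9 mm above the plate; y along its length; at the start z up, x away from the robot, and both turn as it rolls
- shaft_2: one of three like steel shafts with round ends, 18 mm diameter, 96 mm long, 0.18 kg, lying crosswise on the plate. One of the three is bent: its middle is bowed 3 mm sideways (level, towards the robot) at the start. Origin within 2 mm of its axis' middle, 9 mm above the plate; y along its length; at the start z up, x away from the robot, and both turn as it rolls
- shaft_3: one of three like steel shafts with round ends, 18 mm diameter, 96 mm long, 0.18 kg, lying crosswise on the plate. One of the three is bent: its middle is bowed 3 mm sideways (level, towards the robot) at the start. Origin within 2 mm of its axis' middle, 9 mm above the plate; y along its length; at the start z up, x away from the robot, and both turn as it rolls
- plate: fixed grey surface plate 260 (x, away from the robot: the rolling direction) x 400 (y, left) x 30 mm; the near and far edges have strips that stand 6 mm above its top face. The shafts lie at plate y of about +130 (left), 0 and -130 mm (right), 35 to 75 mm nearer than its middle, with 130 mm or more of room to roll away. Origin centre of underside, z up
- block: rigid hand block, 0.28 kg: flat aluminium sole 120 (x) x 54 (y) x 12 mm, with a black upright grip on its middle, 22 thick (x) x 54 mm (y), 12 to 58 mm above the underside; it starts flat on the bench, left or right of the plate. A shaft rolling between block and plate moves on by half of the block's travel. Origin centre of underside, z up
- tray: white open tray, fixed, 160 (x) x 125 (y) x 28 mm, walls 4 mm; on the bench on the other side of the plate from the block. Origin centre of underside
- tray_in (a point): centre of the tray's inner floor, about 4 mm above the bench; axes as the tray's
- gauge: small dark steel gauge block 28 x 30 x 10 mm lying on the plate near its far edge, between the middle and the left shaft; bystander; origin centre of underside
- jar: brown glass jar 48 mm diameter, 60 mm high, standing on the bench to the far left; bystander; origin centre of underside
- cup: white cup 70 mm wide, 80 mm high, on the bench to the far right; bystander; origin centre of underside
There are look-alikes about, which are no part of the job. What is shaped like the shaft_2 but black is not meant. What is shaped like the block but purple or red is not meant.

How it is judged:
On the way, in this order (a step that is already met when the one before it is completed fails the run):
1. the left shaft is rolled half over on the plate under the held block (((y of shaft_1 in the frame of plate above 0.07 m and angle between shaft_1's own z axis and vertical above 2.3 rad and horizontal distance between block and shaft_1 below 0.07 m and z of block in the frame of plate below 0.055 m and contact force between shaft_1 and plate above 0.5 N and contact force between block and the fingers above 0.5 N) or (y of shaft_2 in the frame of plate above 0.07 m and angle between shaft_2's own z axis and vertical above 2.3 rad and horizontal distance between block and shaft_2 below 0.07 m and z of block in the frame of plate below 0.055 m and contact force between shaft_2 and plate above 0.5 N and contact force between block and the fingers above 0.5 N) or (y of shaft_3 in the frame of plate above 0.07 m and angle between shaft_3's own z axis and vertical above 2.3 rad and horizontal distance between block and shaft_3 below 0.07 m and z of block in the frame of plate below 0.055 m and contact force between shaft_3 and plate above 0.5 N and contact force between block and the fingers above 0.5 N))), for 0.04 s.
2. the middle shaft is rolled half over on the plate under the held block (((y of shaft_1 in the frame of plate between -0.06 and 0.06 m and angle between shaft_1's own z axis and vertical above 2.3 rad and horizontal distance between block and shaft_1 below 0.07 m and z of block in the frame of plate below 0.055 m and contact force between shaft_1 and plate above 0.5 N and contact force between block and the fingers above 0.5 N) or (y of shaft_2 in the frame of plate between -0.06 and 0.06 m and angle between shaft_2's own z axis and vertical above 2.3 rad and horizontal distance between block and shaft_2 below 0.07 m and z of block in the frame of plate below 0.055 m and contact force between shaft_2 and plate above 0.5 N and contact force between block and the fingers above 0.5 N) or (y of shaft_3 in the frame of plate between -0.06 and 0.06 m and angle between shaft_3's own z axis and vertical above 2.3 rad and horizontal distance between block and shaft_3 below 0.07 m and z of block in the frame of plate below 0.055 m and contact force between shaft_3 and plate above 0.5 N and contact force between block and the fingers above 0.5 N))), for 0.04 s.
3. the right shaft is rolled half over on the plate under the held block (((y of shaft_1 in the frame of plate below -0.07 m and angle between shaft_1's own z axis and vertical above 2.3 rad and horizontal distance between block and shaft_1 below 0.07 m and z of block in the frame of plate below 0.055 m and contact force between shaft_1 and plate above 0.5 N and contact force between block and the fingers above 0.5 N) or (y of shaft_2 in the frame of plate below -0.07 m and angle between shaft_2's own z axis and vertical above 2.3 rad and horizontal distance between block and shaft_2 below 0.07 m and z of block in the frame of plate below 0.055 m and contact force between shaft_2 and plate above 0.5 N and contact force between block and the fingers above 0.5 N) or (y of shaft_3 in the frame of plate below -0.07 m and angle between shaft_3's own z axis and vertical above 2.3 rad and horizontal distance between block and shaft_3 below 0.07 m and z of block in the frame of plate below 0.055 m and contact force between shaft_3 and plate above 0.5 N and contact force between block and the fingers above 0.5 N))), for 0.04 s.
At the end, for the whole second after the job is handed in: The bent shaft lies inside the white tray, on its floor; the two straight shafts lie on the plate's top face between its edge strips; the block lies flat on the bench (underside within 5 mm of it, tilt under 0.08 rad); all are at rest (x of shaft_2 in the frame of tray_in between -0.072 and 0.072 m and y of shaft_2 in the frame of tray_in between -0.055 and 0.055 m and z of shaft_2 in the frame of tray_in between 0.004 and 0.02 m and x of shaft_1 in the frame of plate between -0.13 and 0.13 m and y of shaft_1 in the frame of plate between -0.2 and 0.2 m and z of shaft_1 in the frame of plate between 0.034 and 0.044 m and x of shaft_3 in the frame of plate between -0.13 and 0.13 m and y of shaft_3 in the frame of plate between -0.2 and 0.2 m and z of shaft_3 in the frame of plate between 0.034 and 0.044 m and height (world z) of block below 0.005 m and angle between block's own z axis and vertical below 0.08 rad and linear speed of block below 0.02 m/s and linear speed of each of shaft_1, shaft_2, shaft_3 below 0.03 m/s); the robot touches nothing.
It fails at once if a shaft is pressed on the plate with more than 20 N (contact force between any of shaft_1, shaft_2, shaft_3 and plate above 20 N).
It fails at once if the gauge block, jar or cup is moved by more than 20 mm (distance of any of gauge, jar, cup from where it was at the start of the episode above 0.02 m).
It also fails if it takes over 72 s, if anything falls off the work surface, if the arm or the gripper's body presses on something with over 40 N, if the wrist force passes 120 N, or if a joint passes its speed limit or range.

## Robot

A 6-joint arm with a two-finger parallel gripper is mounted at the origin on the work surface. World frame = base frame: x ahead of the robot, y to its left, z up, the work surface at z = 0. Lengths are in m, angles in rad, forces in N, time in s.
With the tool pointing down it reaches from about 0.375 to 0.975 m from the base axis. Payload 3.8 kg.
Tool frame: the origin (TCP) lies midway between the tips of the shut fingers; the grasp point (between the pads) lies 19 mm behind it; x points along the fingers, y is the direction in which the jaws open and shut, and the axes are right-handed (so a half turn about x gives the same grasp; the last joint's range is limited). The gripper opens to 88 mm and grips with 3 to 60 N. Pads are 18 mm wide; open, the fingers measure 123 mm over their backs; the gripper's body (75 mm by 187 mm) begins 45 mm behind the grasp point.
Start: joints at [1.275, 0.264, 1.604, -0, 1.274, -0.037], TCP at [0.173, 0.653, 0.239] pointing down, gripper open.
Joint ranges: [-2.63, 2.63], [-0.94, 2.18], [0.31, 2.57], [-1.31, 4.45], [0, 2.66], [-2.55, 2.55]. Speed limits (rad/s): [2.57, 2.57, 3.14, 3.14, 3.14, 3.14].

## Interface

Orientations are given as a rotation vector (axis times angle).
In Python, from cell import manip, inverse_kinematics, cams, order gives the robot as it stands. Calls block until the motion is done:
- manip.move_pose(position, orientation): joint-space move of the TCP to a pose.
- manip.move_linear(position, rate=0.15, rot=None): straight line of the TCP; rot=None keeps the orientation; rate is the mean speed in m/s.
- manip.set_joints(angles): joint-space move.
- manip.set_gripper(opening, force=None): finger opening in m; force is the grip in N (None keeps the last); returns when the fingers have stopped.
- manip.dwell(seconds).
- inverse_kinematics(position, orientation): joint angles nearest the present ones, or None.
- manip.state(): the state.
- cams.capture(name): name is "side" or "top" or "wrist"; returns a dict with "image" (420x560x3 uint8, blue, green, red), "z_map" (420x560 float32, m along the optical axis (not along the pixel's ray), 0 where there is no reading), "intrinsics" (3x3 intrinsics, pixels), "k1" (the pictures are not rectified: a ray, as slopes to the right and down, at radius r is drawn at 1 + k1 r^2 times it, then the intrinsics apply), "position" and "orientation" of the camera in the world; the wrist camera has in their place "T_tool_cam" (4x4, takes a point from camera to tool coordinates, whose origin is the TCP and whose axes are the tool frame's). Camera axes: x right, y down, z forward; pixel columns grow to the right and rows downward; lengths in m; the calibration is good to about 2 mm. A picture is of the moment at which its call begins: read the wrist's pose just before it.
A pose or a line that the arm cannot do raises manip.IKError and nothing moves.
- order.close_job(): hands the job in, once; it reports no verdict.
The state is a dict: "clock": time; "joint_pos": joint angles; "joint_velocities": joint speeds; "tau": joint torques, N m; "tool_pos": TCP position; "tcp_rot": TCP orientation; "contact_force": force on the tool from outside, world axes, zero at the start; "moment": the same for the moment, N m; "gripper_width": finger opening in m.
Only numpy, scipy, OpenCV 4.12 (cv2) and the standard library are available. Lean on these libraries where they do the work, as an engineer would, in place of code of your own. Each camera call takes 0.05 s, during which the arm holds its last target.

## Working session

There is one attempt and no reset: what is moved stays moved. The work goes in short steps, each a Python script; the robot and the scene stay as the last script left them, time stands still between calls to the robot, and variables do not carry over. Pictures are saved under pics/ and viewed, and the job is handed in when it is done.

```bash
ls; mkdir -p pics; python3 - <<'E'
from cell import manip,cams
import cv2,numpy as np
s=manip.state();print(s)
for n in ["side","top","wrist"]:
    c=cams.capture(n);cv2.imwrite(f"pics/{n}0.png",c["image"]);np.savez(f"{n}0.npz",**c)
    print(n,{k:v for k,v in c.items() if k not in("image","z_map")})
E
```

```text
pics
{'clock': 0.0, 'joint_pos': array([ 1.27510801e+00,  2.64760781e-01,  1.60535922e+00, -8.54028958e-06,
        1.27368984e+00, -3.68854926e-02]), 'joint_velocities': array([ 3.15324266e-04, -7.49853533e-04, -1.06732510e-03, -1.47845876e-03,
       -8.15831536e-04, -3.14167368e-05]), 'tau': array([-6.43587573e-04, -5.02096725e+01, -3.56892800e+01,  7.27329240e-02,
        2.89246923e-02, -1.49126622e-04]), 'tool_pos': array([0.17253816, 0.65184833, 0.23739084]), 'tcp_rot': array([ 0.20144631,  1.56159054, -0.20489118]), 'contact_force': array([-0.37190632, -0.64522533, -0.73102544]), 'moment': array([-0.04342956,  0.01118936, -0.05128088]), 'gripper_width': 0.08806480303906229}
side {'intrinsics': array([[464.63030223,   0.        , 278.91499025],
       [  0.        , 464.63030223, 206.9270694 ],
       [  0.        ,   0.        ,   1.        ]]), 'k1': -0.11452794765808677, 'position': array([0.40428867, 1.29218803, 0.91342241]), 'orientation': array([-0.0742719 ,  2.73467306, -1.48185472])}
top {'intrinsics': array([[484.93906203,   0.        , 275.18217441],
       [  0.        , 484.93906203, 206.88907333],
       [  0.        ,   0.        ,   1.        ]]), 'k1': 0.002864437250563146, 'position': array([0.24539201, 0.00225355, 1.66413079]), 'orientation': array([-2.17048775,  2.11566451, -0.15054659])}
wrist {'intrinsics': array([[343.37575265,   0.        , 275.76780566],
       [  0.        , 343.37575265, 204.91803544],
       [  0.        ,   0.        ,   1.        ]]), 'k1': -0.06082709406906184, 'T_tool_cam': array([[ 8.14467511e-04, -2.87756946e-01,  9.57703126e-01,
        -1.46559850e-01],
       [ 9.99999613e-01, -8.39271383e-05, -8.75655295e-04,
         4.48139917e-04],
       [ 3.32353176e-04,  9.57703468e-01,  2.87756766e-01,
        -7.43713256e-02],
       [ 0.00000000e+00,  0.00000000e+00,  0.00000000e+00,
         1.00000000e+00]])}
```

View pics/top0.png

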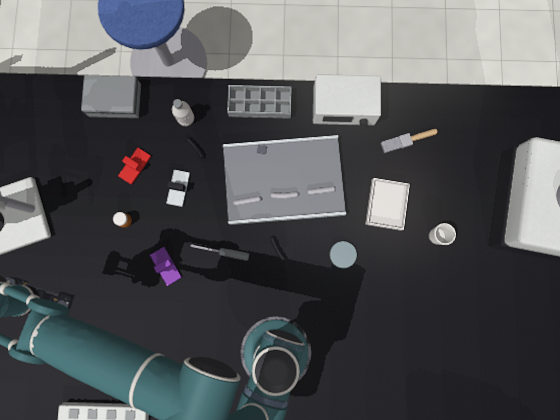

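View pics/side0.png

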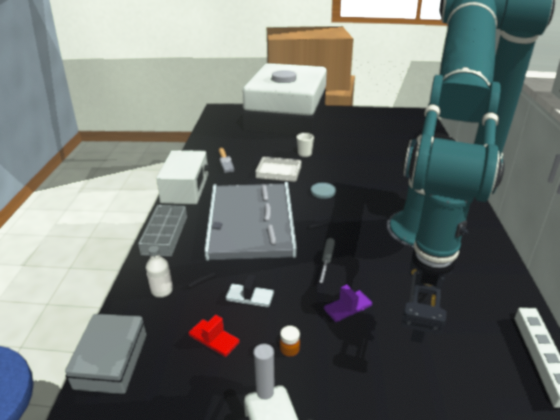

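View pics/wrist0.png

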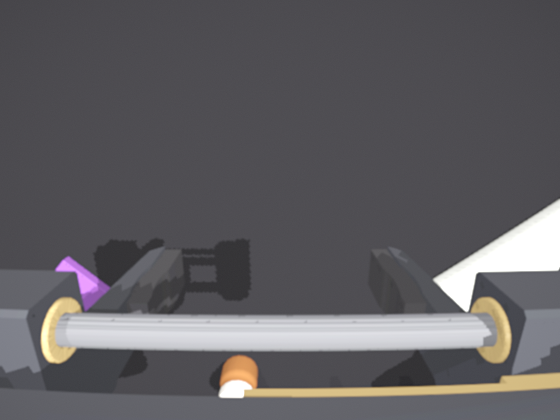

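The top view shows these candidates:
- **Block:** the aluminium one at (178,188); the purple (165,266) and red (134,165) ones are look-alikes.
- **Shafts:** steel ones on the plate at (247,198), (285,194) and (321,189). The black bars at (196,147) and (278,247) are not meant.
- **Other items:** tray (388,203), gauge (262,149), jar (122,219), cup (443,233).

I choose the aluminium block with the black grip and will check it in a close crop.

```bash
cat > h.py <<'E'
import numpy as np,cv2
from scipy.spatial.transform import Rotation as R
def camT(c,s=None):
    T=np.eye(4)
    if "T_tool_cam" in c:
        W=np.eye(4);W[:3,:3]=R.from_rotvec(s["tcp_rot"]).as_matrix();W[:3,3]=s["tool_pos"]
        return W@c["T_tool_cam"]
    T[:3,:3]=R.from_rotvec(c["orientation"]).as_matrix();T[:3,3]=c["position"];return T
def onplane(c,px,z,s=None):
    T=camT(c,s)
    p=cv2.undistortPoints(np.array(px,float).reshape(-1,1,2),c["intrinsics"],np.array([float(c["k1"]),0,0,0]))[:,0]
    d=np.c_[p,np.ones(len(p))]@T[:3,:3].T
    return T[:3,3]+d*((z-T[2,3])/d[:,2:3])
def proj(c,P,s=None):
    T=np.linalg.inv(camT(c,s));q=np.array(P,float).reshape(-1,3)@T[:3,:3].T+T[:3,3]
    return cv2.projectPoints(q,np.zeros(3),np.zeros(3),c["intrinsics"],np.array([float(c["k1"]),0,0,0]))[0][:,0]
E
python3 - <<'E'
from h import *
c=dict(np.load("top0.npz"))
im=c["image"]
cv2.imwrite("pics/crop_blk.png",cv2.resize(im[120:290,100:220],None,fx=3.3,fy=3.3,interpolation=cv2.INTER_CUBIC))
cv2.imwrite("pics/crop_plate.png",cv2.resize(im[125:235,212:420],None,fx=3.8,fy=3.8,interpolation=cv2.INTER_CUBIC))
print(onplane(c,[[224,146],[340,137],[345,214],[230,222]],.036))
print("blk",onplane(c,[[178,188]],.012),"jar",onplane(c,[[122,219]],.06),"cup",onplane(c,[[443,233]],.08))
print("shafts",onplane(c,[[247,198],[285,194],[321,189]],.039))
E
```

```text
[[ 0.69243779  0.19670506  0.036     ]
 [ 0.73450432 -0.20391213  0.036     ]
 [ 0.46583306 -0.22256416  0.036     ]
 [ 0.42871225  0.16555226  0.036     ]]
blk [[0.54529786 0.35281322 0.012     ]] jar [[0.42692195 0.52358259 0.06      ]] cup [[ 0.40532247 -0.53698219  0.08      ]]
shafts [[ 0.5118124   0.11073389  0.039     ]
 [ 0.52885111 -0.01798553  0.039     ]
 [ 0.54920686 -0.14009725  0.039     ]]
```

View pics/crop_blk.png

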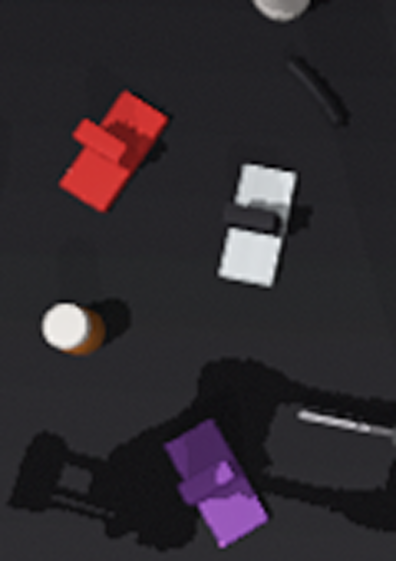

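View pics/crop_plate.png

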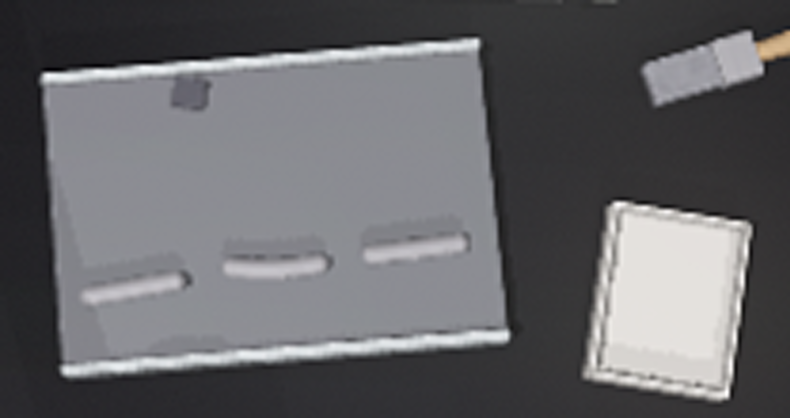

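The crop shows the aluminium block with a black grip (choice confirmed), and the middle shaft looks bowed; the rolling will have to confirm it. Next I measure from the top view.

```bash
python3 - <<'E'
from h import *
from cell import manip,inverse_kinematics
c=dict(np.load("top0.npz"));im=c["image"].astype(int)
def cl(mask,off,z,name):
    P=onplane(c,np.argwhere(mask)[:,::-1]+np.array(off),z)[:,:2]
    r=cv2.minAreaRect((P*1000).astype(np.float32));print(name,len(P),r);return P
m=im.min(2)[160:212,160:195]>110
cl(m,(160,160),.012,"block sole")
m=im.min(2)[175:235,362:415]>90
cl(m,(362,175),.028,"tray rim")
# shafts
for nm,(x0,x1,y0,y1) in dict(L=(228,266,188,208),M=(268,303,184,202),Rr=(304,340,180,198)).items():
    m=(im[y0:y1,x0:x1].min(2)>150)
    P=cl(m,(x0,y0),.045,nm)
    mu=P.mean(0);w,v=np.linalg.eigh(np.cov(P.T));print("   mean",mu,"yaw of axis(deg from y)",np.degrees(np.arctan(-v[0,1]/v[1,1])))
m=(im[140:158,252:275].max(2)<100);print(onplane(c,np.argwhere(m)[:,::-1]+[252,140],.04).mean(0))
s=manip.state();print(R.from_rotvec(s["tcp_rot"]).as_matrix().round(3))
E
```

```text
block sole 448 ((546.7614135742188, 354.6021728515625), (56.97874069213867, 123.53253173828125), 80.61324310302734)
tray rim 1866 ((506.3548278808594, -367.35540771484375), (131.70965576171875, 166.01370239257812), 81.90252685546875)
L 106 ((501.23211669921875, 113.228759765625), (15.031432151794434, 89.33556365966797), 9.692953109741211)
   mean [0.50119072 0.11302721] yaw of axis(deg from y) 11.465905063209531
M 115 ((521.804443359375, -14.71773910522461), (16.287817001342773, 88.46222686767578), 4.349274158477783)
   mean [ 0.52253622 -0.01276132] yaw of axis(deg from y) 4.478278036372118
Rr 104 ((542.0394897460938, -138.0834197998047), (15.771976470947266, 92.20507049560547), 8.67287826538086)
   mean [ 0.54307054 -0.13774761] yaw of axis(deg from y) 8.231316159083228
[0.70600457 0.07230053 0.04      ]
[[-0.     0.256  0.967]
 [-0.002  0.967 -0.256]
 [-1.    -0.002 -0.   ]]
```

```bash
cat >> h.py <<'E'
def down(deg):
    f=np.radians(deg);c,s=np.cos(f),np.sin(f)
    return R.from_matrix(np.array([[0,c,s],[0,s,-c],[-1,0,0]])).as_rotvec()
E
python3 - <<'E'
from h import *
from cell import manip,inverse_kinematics,cams
t=manip.state()["clock"]
manip.move_pose([.547,.3545,.22],down(-9.4))
print(manip.state()["clock"]-t)
manip.move_linear([.547,.3545,.2],rate=.1);s=manip.state();print(s["clock"],s["joint_pos"],s["contact_force"])
c=cams.capture("wrist");np.savez("w1.npz",**c,**{k:s[k] for k in("tcp_rot","tool_pos")})
cv2.imwrite("pics/w1.png",c["image"])
F=[]
for i in range(10): manip.dwell(.02);F.append(manip.state()["contact_force"])
print(np.array(F).round(2))
for d in (.001,.001):
    s=manip.state();p=s["tool_pos"].copy();t=s["clock"];p[2]+=d;manip.move_linear(p,rate=.05);s=manip.state();print(s["clock"]-t,s["tool_pos"]-p)
E
```

```text
1.75
2.25 [5.37890535e-01 2.47274729e-01 1.69994284e+00 7.02723517e-05
 1.19710081e+00 7.00818230e-01] [ 0.61238971 -0.03228856 -0.52139461]
[[ 0.34 -0.67  0.59]
 [-0.59 -0.23  0.26]
 [-0.56  0.52 -0.33]
 [-0.13  0.34  0.27]
 [ 0.18  0.19 -0.04]
 [ 0.07 -0.11  0.26]
 [-0.37  0.23 -0.77]
 [ 0.62 -0.65 -0.11]
 [-1.46  0.29  0.46]
 [-0.74  0.    0.89]]
0.25 [0.00031706 0.00011589 0.00058427]
0.25 [1.39600754e-04 3.06326704e-05 2.54807236e-04]
```

View pics/w1.png

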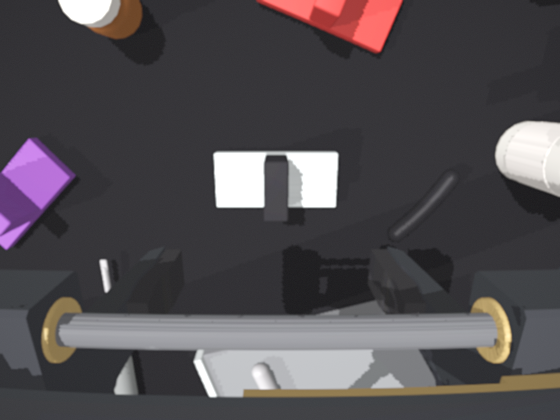

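The wrist picture shows the aluminium sole over (215–338, 152–208), with the grip in the middle near (276,165–220). The jaw axis runs along its length.

```bash
python3 - <<'E'
from h import *
d=dict(np.load("w1.npz"));im=d["image"].astype(int)
m=np.zeros(im.shape[:2],bool);m[140:220,200:350]=im.min(2)[140:220,200:350]>120
P=onplane(d,np.argwhere(m)[:,::-1],.012,d)[:,:2]
print(cv2.minAreaRect((P*1000).astype(np.float32)))
z=d["z_map"]
# grip top from depth
g=np.zeros_like(m);g[145:225,262:292]=im.max(2)[145:225,262:292]<70
T=camT(d,d);pix=np.argwhere(g&(z>0))[:,::-1]
u=cv2.undistortPoints(pix.reshape(-1,1,2).astype(float),d["intrinsics"],np.array([float(d["k1"]),0,0,0]))[:,0]
W=(np.c_[u,np.ones(len(u))]*z[pix[:,1],pix[:,0]][:,None])@T[:3,:3].T+T[:3,3]
W=W[(W[:,2]>.05)&(W[:,2]<.066)];print(len(W),W[:,2].mean(),cv2.minAreaRect((W[:,:2]*1000).astype(np.float32)))
E
```

```text
((545.1621704101562, 354.9901123046875), (56.919029235839844, 122.58817291259766), 80.69377899169922)
79 0.056061309157127676 ((544.901611328125, 355.3992919921875), (53.32046127319336, 21.312345504760742), 80.4853515625)
```

```bash
python3 - <<'E'
from h import *
from cell import manip,cams
manip.move_linear([.5451,.3551,.019],rate=.15,rot=down(-9.35))
s=manip.state();print(s["tool_pos"],s["contact_force"])
manip.set_gripper(0.0,force=40)
s=manip.state();print(s["gripper_width"],s["clock"],s["tool_pos"])
manip.move_linear([.5451,.3551,.12],rate=.12)
F=[]
for i in range(6): manip.dwell(.02);F.append(manip.state()["contact_force"])
s=manip.state();print(np.mean(F,0),s["gripper_width"],s["clock"],s["tool_pos"])
c=cams.capture("wrist");cv2.imwrite("pics/w2.png",c["image"])
c=cams.capture("side");cv2.imwrite("pics/s2.png",cv2.resize(c["image"][150:350,150:450],None,fx=2.5,fy=2.5))
E
```

```text
[0.54605748 0.35565979 0.02024147] [-0.16838262 -0.93998903 -0.45562279]
0.021412308685224722 5.35 [0.54509667 0.35505933 0.01890952]
[ 0.18079523 -0.21382083 -2.41534509] 0.02169501115880955 6.4417 [0.54421681 0.35458625 0.11850313]
```

View pics/w2.png

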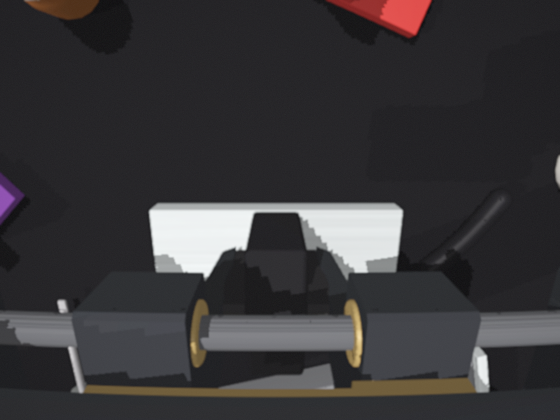

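View pics/s2.png

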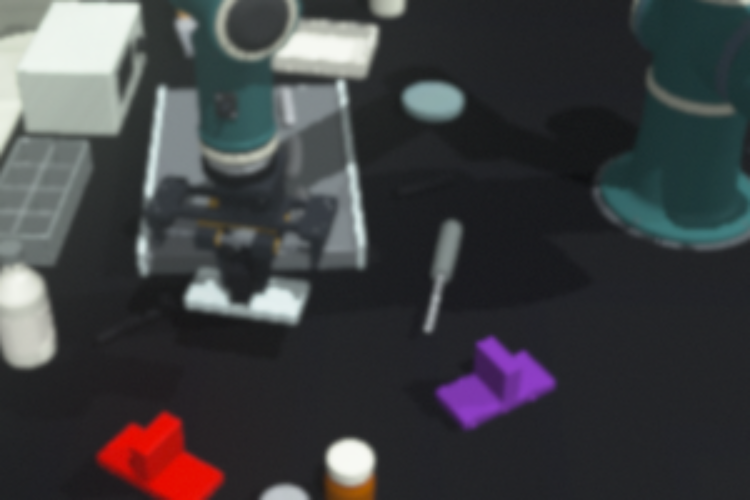

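```bash
python3 - <<'E'
from h import *
from cell import manip,cams
manip.move_pose([.55,-.13,.28],down(5.5))
manip.dwell(.15)
s=manip.state();c=cams.capture("wrist");np.savez("w3.npz",**c,**{k:s[k] for k in("tcp_rot","tool_pos")})
cv2.imwrite("pics/w3.png",c["image"])
print(s["clock"],s["tool_pos"],s["contact_force"])
E
```

```text
8.5417 [ 0.55012299 -0.12910018  0.27949903] [-0.85143193  0.13765907 -2.42227752]
```

View pics/w3.png

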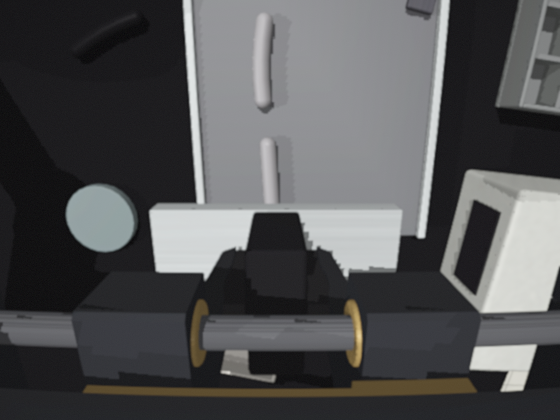

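The middle shaft at (263,15–105) is bowed to the left, towards the robot. The right shaft at (268,138–205) is partly hidden by the held block. I need one more picture for the left shaft, then the measurements.

```bash
python3 - <<'E'
from h import *
from cell import manip,cams
manip.move_pose([.53,.02,.28],down(5.5))
manip.dwell(.15)
s=manip.state();c=cams.capture("wrist");np.savez("w4.npz",**c,**{k:s[k] for k in("tcp_rot","tool_pos")})
cv2.imwrite("pics/w4.png",c["image"]);print(s["clock"])
def pts(d,rows,cols):
    z=d["z_map"];T=camT(d,d);g=np.mgrid[rows[0]:rows[1],cols[0]:cols[1]].reshape(2,-1).T
    pix=g[:,::-1];zz=z[pix[:,1],pix[:,0]];pix=pix[zz>0];zz=zz[zz>0]
    u=cv2.undistortPoints(pix.reshape(-1,1,2).astype(float),d["intrinsics"],np.array([float(d["k1"]),0,0,0]))[:,0]
    return (np.c_[u,np.ones(len(u))]*zz[:,None])@T[:3,:3].T+T[:3,3],pix
for f in ("w3.npz","w4.npz"):
    d=dict(np.load(f))
    W,pix=pts(d,(0,205),(150,470))
    pl=np.median(W[(np.abs(W[:,2]-.03)<.006)][:,2]);print(f,"plate top z",pl)
    m=np.zeros(d["z_map"].shape,np.uint8);sel=(W[:,2]>pl+.007)&(W[:,2]<pl+.03);m[pix[sel,1],pix[sel,0]]=1
    n,l,st,ce=cv2.connectedComponentsWithStats(m)
    Z={tuple(p):w for p,w in zip(pix,W)}
    for i in range(1,n):
        if st[i,4]<60: continue
        q=np.array([Z[(x,y)] for y,x in np.argwhere(l==i)])
        r=cv2.minAreaRect((q[:,:2]*1000).astype(np.float32));print(st[i],np.round(r[0],1),np.round(r[1],1),round(r[2],1),"top",np.percentile(q[:,2],95).round(4), "mean",q[:,:2].mean(0).round(4))
E
```

```text
9.4
w3.npz plate top z 0.030570328391102186
[407   0  29  14 311] [681.5  57.8] [28.6 12.7] 1.0 top 0.0415 mean [0.6822 0.0574]
[ 252   12   21   97 1536] [523.8 -14.9] [19.9 95.3] 3.8 top 0.0492 mean [ 0.5241 -0.0148]
[ 259  137   20   66 1000] [ 541.9 -130.1] [18.  75.3] 9.0 top 0.0492 mean [ 0.542  -0.1293]
w4.npz plate top z 0.030553366123211023
[ 245   34   25   94 1490] [501.  112.1] [18. 96.] 11.6 top 0.0492 mean [0.5014 0.1124]
[399 125  31  31 639] [682.4  67.4] [30.3 28.1] 82.5 top 0.0416 mean [0.6817 0.0677]
[259 157  19  46 694] [522.    6.7] [53.6 18.3] 89.5 top 0.0491 mean [0.522  0.0075]
```

View pics/w4.png

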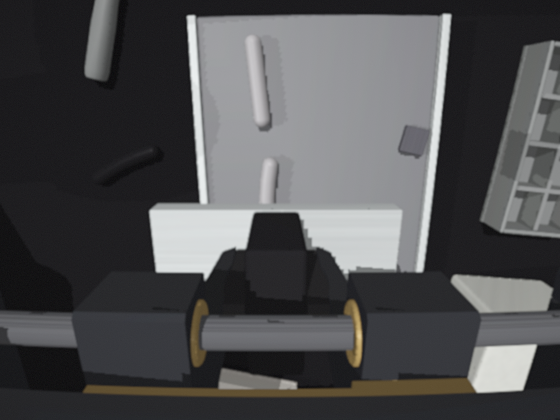

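```bash
cat > roll.py <<'E'
from h import *
from cell import manip,cams
def F(tare=0,n=4):
    f=[]
    for i in range(n): manip.dwell(.012);f.append(manip.state()["contact_force"])
    return np.mean(f,0)-tare
def approach(cx,cy,yaw,back=.016):
    n=np.array([np.cos(np.radians(yaw)),np.sin(np.radians(yaw))])
    p=np.array([cx,cy])-back*n
    manip.move_pose([*p,.10],down(yaw))
    manip.move_linear([*p,.0705],rate=.1);manip.dwell(.1)
    tare=F(n=8);print("tare",tare.round(2),manip.state()["tool_pos"].round(4),manip.state()["clock"])
    return n,p,tare
def touch(p,tare,z=.0705,step=.0006,goal=4,zmin=.064):
    while z>zmin:
        z-=step;manip.move_linear([*p,z],rate=.05);f=F(tare)
        print(f"{z:.4f} {f.round(1)} {manip.state()['tool_pos'][2]:.4f}")
        if f[2]>goal: break
        step=.0003 if f[2]>1.2 else step
    return z,f
E
python3 - <<'E'
from roll import *
n,p,tare=approach(.5012,.1124,11.6)
z,f=touch(p,tare)
import json;json.dump(dict(n=list(n),p=list(p),tare=list(tare),z=z),open("st.json","w"))
print(manip.state()["clock"])
E
```

```text
tare [ 0.09  0.07 -2.19] [0.4866 0.1092 0.0716] 10.8917
0.0699 [-0.   0.4 -0.4] 0.0701
0.0693 [-0.8 -0.1 -0.1] 0.0692
0.0687 [-0.1  0.   0.2] 0.0687
0.0681 [-0.5 -0.3  0.3] 0.0681
0.0675 [-0.3  0.1  0.1] 0.0674
0.0669 [-0.1 -0.1  0.2] 0.0669
0.0663 [ 0.2 -0.   2.7] 0.0668
0.0660 [0.3 0.3 7.2] 0.0667
13.1583
```

```bash
cat >> roll.py <<'E'
def roll(n,p,tare,z,dist=.066,step=.003,ff=None,goal=5.0,k=.00005,t0=0.):
    t=t0;log=[]
    while t<dist-1e-9:
        t2=min(t+step,dist)
        if ff is not None: z+=ff(t2)-ff(t)
        t=t2
        manip.move_linear([*(p+t*n),z],rate=.05);f=F(tare,3);a=manip.state()["tool_pos"]
        print(f"{t*1e3:.0f} cmd {z*1e3:.2f} act {a[2]*1e3:.2f} F {f.round(1)}")
        if f[2]>13: z+=.0006
        else: z+=float(np.clip(k*(f[2]-goal),-.00022,.0004))
    return t,z
E
python3 - <<'E'
from roll import *
import json;s=json.load(open("st.json"));n,p,tare=map(np.array,(s["n"],s["p"],s["tare"]))
t,z=roll(n,p,tare,s["z"]+.0001)
print(manip.state()["clock"],manip.state()["gripper_width"])
q=p+t*n
manip.move_linear([*q,.10],rate=.12)
c=cams.capture("top");cv2.imwrite("pics/t5.png",cv2.resize(c["image"][125:235,212:420],None,fx=3.8,fy=3.8,interpolation=cv2.INTER_CUBIC))
E
```

```text
3 cmd 66.10 act 66.70 F [0.3 0.3 8.1]
6 cmd 66.26 act 66.74 F [ 0.7 -0.2  7.8]
9 cmd 66.40 act 66.73 F [-0.2  0.6  7.5]
12 cmd 66.52 act 66.76 F [ 0.4 -0.   7.4]
15 cmd 66.64 act 66.78 F [0.7 0.2 7.6]
18 cmd 66.77 act 66.76 F [0.3 0.4 7.3]
21 cmd 66.89 act 66.77 F [0.2 0.6 6.5]
24 cmd 66.97 act 66.76 F [0.3 0.7 5.7]
27 cmd 67.00 act 66.82 F [-0.   0.9  5.4]
30 cmd 67.02 act 66.82 F [0.5 0.4 4.3]
33 cmd 66.99 act 66.82 F [ 0.1 -0.2  3.9]
36 cmd 66.94 act 66.85 F [-0.2 -0.1  3.5]
39 cmd 66.86 act 66.82 F [-0.1  0.   3.4]
42 cmd 66.78 act 66.81 F [ 0.1 -0.1  4. ]
45 cmd 66.73 act 66.81 F [ 0.1 -0.4  4.1]
48 cmd 66.69 act 66.82 F [ 0.6 -0.2  5.5]
51 cmd 66.71 act 66.81 F [0.2 0.2 4.9]
54 cmd 66.71 act 66.81 F [ 0.4 -0.1  5.5]
57 cmd 66.73 act 66.76 F [ 0.5 -0.2  6.2]
60 cmd 66.79 act 66.78 F [0.3 0.1 5.6]
63 cmd 66.83 act 66.80 F [0.1 0.3 5.7]
66 cmd 66.86 act 66.82 F [0.4 0.6 5.7]
19.2083 0.021386086101574706
```

View pics/t5.png

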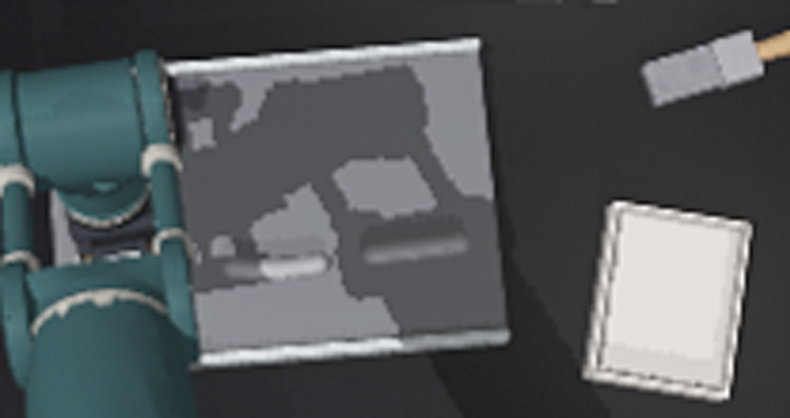

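The block stayed at 66.7–66.8 mm over the whole roll, so the left shaft is true. Next is the middle shaft. The picture at approach height also lets me check where the left shaft went.

```bash
python3 - <<'E'
from roll import *
import json
from scipy.integrate import solve_ivp
s5=solve_ivp(lambda t,th:1/(18+3*max(0,np.sin(th[0]))),(0,90),[0],dense_output=True,max_step=.5)
ff=lambda t:.0026*max(0,np.sin(s5.sol(t*1e3)[0]))
n,p,tare=approach(.5225,-.0149,3.8,back=.018)
s=manip.state();c=cams.capture("wrist");cv2.imwrite("pics/w6.png",c["image"])
z,f=touch(p,tare,z=.0684,step=.0005,goal=3.)
if 3<f[2]<12:
    t,z=roll(n,p,tare,z+.0001,dist=.0725,step=.0025,ff=ff)
    manip.move_linear([*(p+t*n),.10],rate=.12)
print(manip.state()["clock"],manip.state()["gripper_width"])
E
```

```text
tare [ 0.25 -0.1  -2.14] [ 0.5054 -0.0158  0.0712] 20.925
0.0679 [-0.   0.5 -0.1] 0.0679
0.0674 [-0.2 -0.1  0.4] 0.0674
0.0669 [-0.2 -0.4 -0.4] 0.0669
0.0664 [-0.   0.3  3.6] 0.0668
2 cmd 66.86 act 66.87 F [-0.  -0.1  1.9]
5 cmd 67.04 act 66.86 F [-0.1 -0.5  0.7]
8 cmd 67.15 act 66.88 F [0.2 0.6 0.5]
10 cmd 67.23 act 67.07 F [-0.   0.2 -0.3]
12 cmd 67.28 act 67.19 F [-0.1  0.2  0. ]
15 cmd 67.30 act 67.24 F [ 0.3 -0.2 -0. ]
18 cmd 67.30 act 67.33 F [-0.3 -0.2 -0.3]
20 cmd 67.26 act 67.27 F [-0.4  0.1 -0.4]
22 cmd 67.18 act 67.21 F [-0.1 -0.4 -0.1]
25 cmd 67.07 act 67.10 F [ 0.1  0.3 -0.4]
27 cmd 66.93 act 66.96 F [-0.6  0.1 -0.3]
30 cmd 66.74 act 67.15 F [-0.9  0.9  4. ]
32 cmd 66.69 act 67.42 F [-1.4  0.2  7. ]
35 cmd 66.76 act 67.73 F [-0.6  0.5  8.3]
38 cmd 66.85 act 68.04 F [-0.9  0.8  9.8]
40 cmd 66.98 act 68.30 F [-1.6  0.9 10. ]
42 cmd 67.09 act 68.56 F [-1.5  0.5 10.9]
45 cmd 67.20 act 68.79 F [-0.9  1.1 11.2]
48 cmd 67.30 act 68.96 F [-1.2  0.7 10.6]
50 cmd 67.34 act 69.08 F [-0.8  1.  10.7]
53 cmd 67.35 act 69.22 F [-0.1  1.4 10.8]
55 cmd 67.34 act 69.25 F [ 0.8  1.5 11.5]
58 cmd 67.34 act 69.25 F [-0.3  1.  10.6]
60 cmd 67.28 act 69.23 F [ 0.5  1.5 11.4]
63 cmd 67.24 act 69.13 F [ 0.4  1.2 10.1]
65 cmd 67.49 act 69.06 F [0.9 0.9 9.2]
68 cmd 67.70 act 68.95 F [0.8 1.5 8.3]
70 cmd 67.86 act 68.77 F [1.6 0.7 8. ]
72 cmd 68.01 act 68.57 F [0.7 0.5 7.5]
30.5 0.021876649108575702
```

View pics/w6.png

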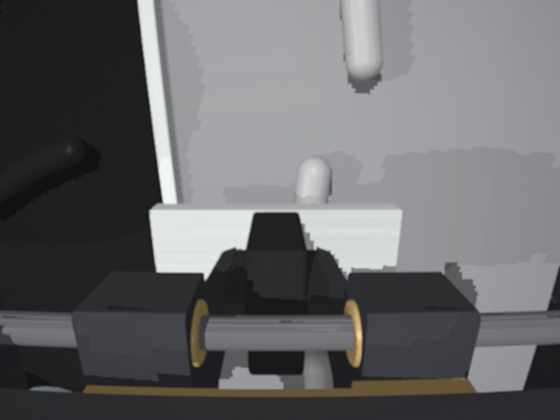

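I lost contact early: my feed-forward raised the block before the shaft lifted it. Contact came back at about 28 mm of travel, and the block then rose 2.5 mm, so this shaft wobbles. The remaining travel gave only about 2.4 rad, so I'll look where it lies and roll it again with pure force feedback.

```bash
cat >> roll.py <<'E'
def look(x,y,z,name,yaw=5.5):
    manip.move_pose([x,y,z],down(yaw));manip.dwell(.12)
    s=manip.state();d=cams.capture("wrist");d.update(tcp_rot=s["tcp_rot"],tool_pos=s["tool_pos"])
    cv2.imwrite(f"pics/{name}.png",d["image"]);print(s["clock"])
    zm=d["z_map"];T=camT(d,d);g=np.mgrid[0:203,100:500].reshape(2,-1).T;pix=g[:,::-1]
    zz=zm[pix[:,1],pix[:,0]];pix=pix[zz>0];zz=zz[zz>0]
    u=cv2.undistortPoints(pix.reshape(-1,1,2).astype(float),d["intrinsics"],np.array([float(d["k1"]),0,0,0]))[:,0]
    W=(np.c_[u,np.ones(len(u))]*zz[:,None])@T[:3,:3].T+T[:3,3]
    m=np.zeros(zm.shape,np.uint8);sel=(W[:,2]>.0375)&(W[:,2]<.062);m[pix[sel,1],pix[sel,0]]=1
    n,l,st,ce=cv2.connectedComponentsWithStats(m);Z=np.zeros(zm.shape+(3,));Z[pix[:,1],pix[:,0]]=W
    for i in range(1,n):
        if st[i,4]<60: continue
        q=Z[l==i];r=cv2.minAreaRect((q[:,:2]*1000).astype(np.float32))
        print(st[i],np.round(r[0],1),np.round(r[1],1),round(r[2],1),"top",np.percentile(q[:,2],95).round(4),"mean",q[:,:2].mean(0).round(4))
    return d
E
python3 - <<'E'
from roll import *
look(.55,-.13,.25,"w7")
E
```

```text
31.4083
[422   0  29   7 116] [682.1  53.5] [26.6  5.2] 3.2 top 0.0418 mean [0.6848 0.0538]
[ 283    6   23  105 1898] [554.9 -12.8] [20.1 94.6] 3.7 top 0.0491 mean [ 0.5545 -0.0122]
[ 260  142   21   61 1020] [ 541.3 -125.6] [17.9 65. ] 9.1 top 0.0491 mean [ 0.5413 -0.1241]
[494 184   6  19  72] [ 789.9 -123.3] [20.3  2.2] 88.9 top 0.0451 mean [ 0.7897 -0.1251]
```

View pics/w7.png

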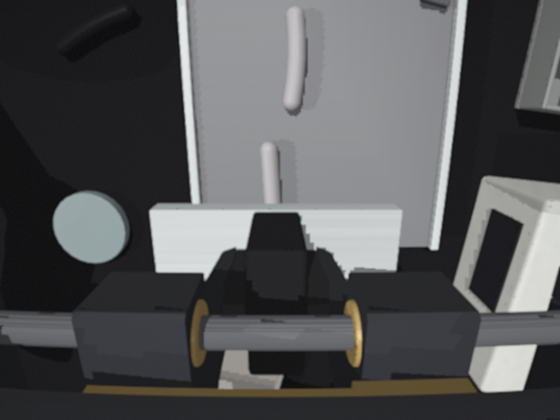

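The shaft at (293,8–108) now bows away from the robot, so it has turned half over. I'll press and roll it on a little under the block to make sure the half-over state counts, then go on to the right shaft.

```bash
python3 - <<'E'
from roll import *
n,p,tare=approach(.5555,-.0125,3.8,back=.006)
z,f=touch(p,tare,z=.0678,step=.0005,goal=2.5)
if 2.<f[2]<12:
    t,z=roll(n,p,tare,z+.0001,dist=.016,step=.003)
    manip.move_linear([*(p+t*n),.10],rate=.2)
print(manip.state()["clock"],manip.state()["gripper_width"])
E
```

```text
tare [-0.01  0.02 -2.17] [ 0.5504 -0.0132  0.0716] 32.85
0.0673 [-0.3 -0.1 -0.1] 0.0673
0.0668 [ 0.2 -0.   0.3] 0.0669
0.0663 [0.1 0.7 3.3] 0.0668
3 cmd 66.40 act 66.85 F [-0.2  0.9  6.2]
6 cmd 66.46 act 66.97 F [-0.3  1.   7.6]
9 cmd 66.59 act 67.17 F [-0.2  0.6  8.2]
12 cmd 66.75 act 67.36 F [-0.   0.9  8.1]
15 cmd 66.90 act 67.49 F [-0.1  0.7  7.6]
16 cmd 67.03 act 67.49 F [-0.8  0.3  7.8]
35.6667 0.02147751370632675
```

```bash
python3 - <<'E'
from roll import *
n,p,tare=approach(.5435,-.140,9.0,back=.017)
z,f=touch(p,tare,z=.0676,step=.0005,goal=2.5)
if 2.<f[2]<12:
    t,z=roll(n,p,tare,z+.0001,dist=.066,step=.0038)
    manip.move_linear([*(p+t*n),.14],rate=.25)
print(manip.state()["clock"],manip.state()["gripper_width"])
E
```

```text
tare [ 0.23 -0.24 -1.78] [ 0.5275 -0.1425  0.0712] 36.8833
0.0671 [-0.4  0.3 -0.8] 0.0672
0.0666 [-0.2  0.6  0.6] 0.0669
0.0661 [-0.5  1.3  5.1] 0.0668
4 cmd 66.20 act 66.74 F [0.1 0.8 5.8]
8 cmd 66.24 act 66.72 F [0.2 0.2 7.7]
11 cmd 66.37 act 66.77 F [ 0.  -1.   7.3]
15 cmd 66.49 act 66.77 F [ 0.2 -0.7  6.8]
19 cmd 66.58 act 66.77 F [ 0.4 -1.3  6.7]
23 cmd 66.66 act 66.78 F [ 0.3 -1.6  6.4]
27 cmd 66.73 act 66.80 F [ 0.8 -2.2  6.7]
30 cmd 66.82 act 66.80 F [ 1.  -2.3  6.5]
34 cmd 66.89 act 66.81 F [ 0.3 -2.6  5.9]
38 cmd 66.93 act 66.80 F [ 0.5 -1.9  5.7]
42 cmd 66.97 act 66.80 F [ 1.1 -1.5  5.3]
46 cmd 66.98 act 66.79 F [ 0.4 -0.9  5.1]
49 cmd 66.98 act 66.79 F [ 0.6 -0.8  5.1]
53 cmd 66.99 act 66.83 F [-0.  -0.6  4. ]
57 cmd 66.94 act 66.81 F [0.5 0.2 3.9]
61 cmd 66.88 act 66.80 F [ 0.4 -0.   4.1]
65 cmd 66.84 act 66.83 F [0.5 0.9 4.4]
66 cmd 66.80 act 66.83 F [0.1 1.1 4.5]
43.125 0.021677699766404733
```

```bash
python3 - <<'E'
from roll import *
manip.move_pose([.5451,.3551,.06],down(-9.35))
manip.move_linear([.5451,.3551,.0197],rate=.1);manip.dwell(.15)
print(manip.state()["contact_force"],manip.state()["tool_pos"])
manip.set_gripper(.075)
manip.move_linear([.5451,.3551,.11],rate=.25)
look(.56,-.09,.27,"w8")
c=cams.capture("top");cv2.imwrite("pics/t8.png",cv2.resize(c["image"][120:250,150:420],None,fx=2.9,fy=2.9,interpolation=cv2.INTER_CUBIC))
E
```

```text
[-0.90494252 -0.25461593 -1.71951148] [0.54493764 0.35483588 0.01920371]
48.875
[266   0  18  13 197] [542.3  77.1] [16.9 10.4] 7.0 top 0.0487 mean [0.5421 0.077 ]
[395  16  33  36 844] [682.5  67.5] [30.7 28.8] 83.0 top 0.0417 mean [0.6821 0.0672]
[ 268   52   20   95 1548] [554.5 -12.8] [19.9 95.3] 4.4 top 0.0493 mean [ 0.5545 -0.0115]
[277 171  17  32 477] [ 571.1 -104.9] [17.8 36.4] 9.4 top 0.0488 mean [ 0.5711 -0.1044]
```

View pics/w8.png

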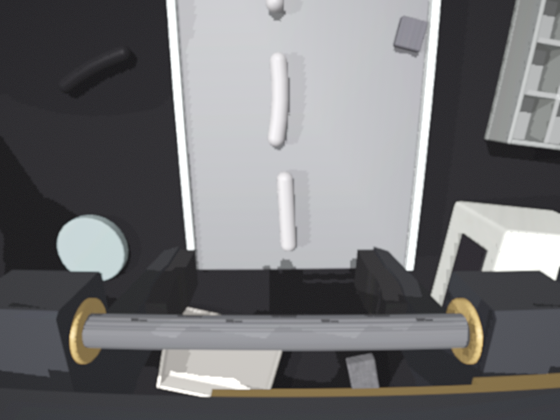

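View pics/t8.png

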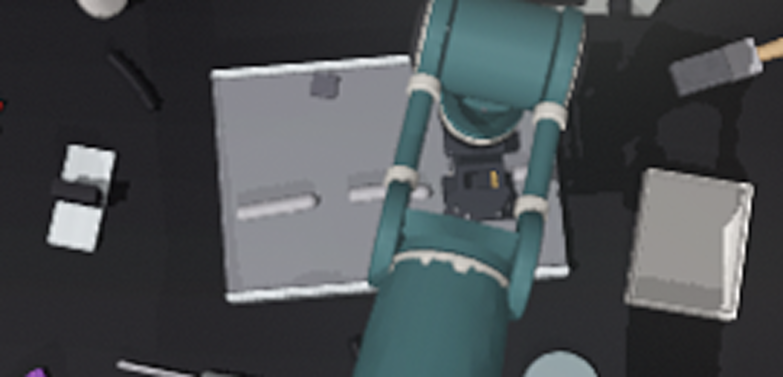

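All three shafts have moved away on the plate, and the block stands flat on the bench at the left. The bent shaft lies at (279,55–145) in the wrist view, world about (0.556, -0.0125). Next I grasp it.

```bash
python3 - <<'E'
from roll import *
manip.set_gripper(.055,force=25)
manip.move_pose([.556,-.0125,.09],down(4.2))
manip.move_linear([.556,-.0125,.0340],rate=.12);manip.dwell(.05)
print(manip.state()["contact_force"],manip.state()["tool_pos"])
manip.set_gripper(0.0,force=25);print(manip.state()["gripper_width"])
manip.move_linear([.556,-.0125,.12],rate=.15)
s=manip.state();print(s["gripper_width"],s["clock"],F())
c=cams.capture("wrist");cv2.imwrite("pics/w9.png",c["image"])
E
```

```text
[-0.55094197  0.33731643 -0.68701076] [ 0.55716892 -0.01276376  0.03517612]
0.01755764313561928
0.017059500046000715 52.3083 [-0.20485789 -0.11949812 -2.03324804]
```

View pics/w9.png

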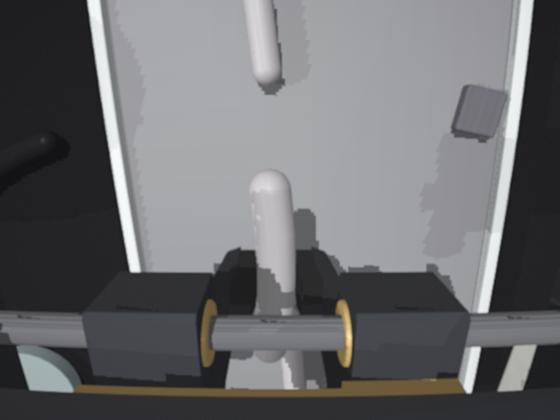

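The wrist picture shows the shaft held level between the fingers at about (272,175–310). I move it to the tray and lay it along the tray's long side.

```bash
python3 - <<'E'
from roll import *
manip.move_pose([.5064,-.3674,.10],down(-98.1))
manip.move_linear([.5064,-.3674,.0095],rate=.12);manip.dwell(.15)
s=manip.state();print(s["contact_force"],s["tool_pos"],s["clock"])
manip.set_gripper(.04)
manip.move_linear([.5064,-.3674,.15],rate=.25)
manip.move_pose([.5,-.15,.25],down(-60))
for n in("top","side"):
    c=cams.capture(n);cv2.imwrite(f"pics/{n}10.png",c["image"] if n=="side" else cv2.resize(c["image"][120:250,150:420],None,fx=2.9,fy=2.9,interpolation=cv2.INTER_CUBIC))
c["image"]
print(manip.state()["clock"])
E
```

```text
[-0.13266108  0.31344766 -2.41696395] [ 0.50680919 -0.36758613  0.00988663] 54.7917
57.0667
```

View pics/top10.png

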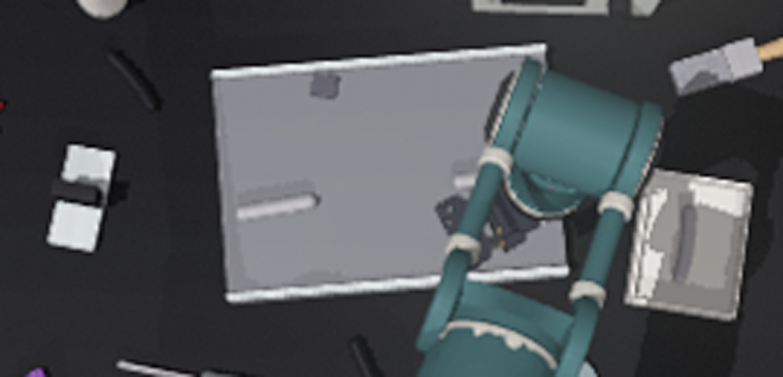

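View pics/side10.png

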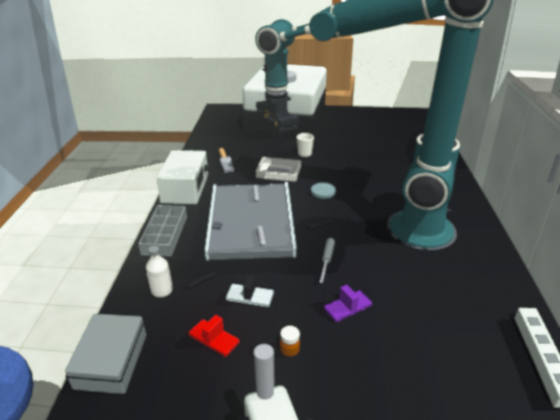

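The top view shows the bent shaft inside the tray at crop (684,242). One straight shaft lies on the plate at (277,207) and the other is partly hidden at (465,180); the side view shows both. The block is flat on the bench, and the gauge, jar and cup look unmoved, so I hand in.

```bash
python3 - <<'E'
from cell import manip,order
print(order.close_job(),manip.state()["clock"])
E
```

```text
the job is handed in; nothing more can be done
the job is handed in; nothing more can be done
```

I rolled all three shafts under the held block, from left to right. The middle one is the bent one, and it now lies in the tray. I handed the job in at about 57–58 s of the 72 s.

- **Left and right shafts:** the block's height stayed within about 0.15 mm over 66 mm of travel on each, so both are true. The measured press was mostly 4–8 N.
- **Middle shaft, first pass:** it lifted the block about 2.5 mm. I lost contact for roughly the first 25 mm, because I raised the block ahead of the shaft. The turn I could work out from that pass was only about 2.4 rad, and the press reached 11.5 N, well above 5 N but below the 20 N limit.
- **Middle shaft, second pass:** the picture then showed its bow facing away from the robot, so it had turned half over. I pressed it again and rolled it another 16 mm at up to about 8 N so that the half-over step would count.
- **Last pictures:** the bent shaft lies inside the tray, the two true shafts are on the plate, and the block is flat on the bench. The gauge, jar and cup look unmoved. I judged this final state by eye and did not measure it. The close top view partly hid the right shaft behind the arm; the side view shows it on the plate.

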